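# Index the board carriage to the next hole

### The arm

A 7-joint arm with a two-finger parallel gripper is mounted at the origin on the work surface. World frame = base frame: x ahead of the robot, y to its left, z up, the work surface at z = 0. Lengths are in m, angles in rad, forces in N, time in s.
With the tool pointing down it reaches from about 0.425 to 0.925 m from the base axis. Payload 6.8 kg.
Tool frame: the origin (TCP) lies on the centre line of the jaws, within the pads' length; the fingertips stand 14 mm ahead of it and the grasp point (between the pads) lies 5 mm behind it (bot.finger_overhang is the distance from the TCP to the fingertips, in m); z points along the fingers, y is the line along which they close (so a half turn about z gives the same grasp; the last joint's range is limited). The gripper opens to 85 mm and grips with 20 to 120 N. Pads are 22 mm wide; open, the fingers measure 114 mm over their backs; the gripper's body (76 mm by 85 mm) begins 54 mm behind the grasp point. The pads swing forward as they close: fully open they stand 13 mm farther back than shut.
Start: joints at [-1.363, 0.477, 0.022, 1.555, -0.011, 1.109, -0.083], TCP at [0.21, 0.642, 0.245] pointing down, gripper open.
Joint ranges: [-2.96, 2.96], [-0.34, 2.1], [-1.41, 1.46], [0.24, 2.44], [-1.37, 4.51], [0.17, 1.92], [-2.96, 2.96]. Speed limits (rad/s): [2.39, 2.39, 3.14, 3.14, 3.14, 3.14, 3.14].

### API

Orientations are given as a unit quaternion [w, x, y, z].
In Python, from station import bot gives the robot as it stands.
- The arm moves only by the shell command python3 -m inch 'ROWS' [OPENING] [FORCE]. ROWS is JSON, a list of rows, each a list of 4 numbers: the shift along the tool's x, y, z in m, then the turn about the tool's z in degrees. A call has 1 to 12 rows; each row shifts and turns the commanded pose from where the row before left it, along the tool's axes as they then stand; what a row does not reach is not made up. A row lasts 1/10 s, in which the tool goes at most 50 mm and 8.59 degrees, less where a joint would pass 70% of its speed; a pose out of reach is approached as far as the arm can. A call is refused whole if a number of a shift passes 0.05 or a number of a turn 8.59, either way. A call with a gripper value outside its range is refused whole. OPENING is the finger opening in m, from 0 to 0.0854, set as the call begins (- or left out, the last holds). The fingers move at their own pace and stop on an object; FORCE is the grip in N (left out, the last holds). Time passes only in rows, so rows that do not move let the fingers close. It gives the time, the measured TCP pose, the force, the opening and the grip force at its end, in the units of the state.
- bot.get_obs(): the state, without advancing time (a new reading comes with each control period).
- bot.read_camera(name): name is "side" or "top"; returns a dict with "color" (384x512x3 uint8, red, green, blue), "mtx" (3x3 intrinsics, pixels), "world_from_camera" (4x4, takes a point from camera to world coordinates). Camera axes: x right, y up, looking along -z (the intrinsics and any distortion apply to the point x, -y, -z); pixel columns grow to the right and rows downward; lengths in m; the calibration is good to about 2 mm. A picture is of the moment at which its call begins. There is no depth.
- bot.hand_in(): hands the job in; it is judged then, once.
The state is a dict: "t": time; "q": joint angles; "joint_vel": joint speeds; "joint_torque": joint torques, N m; "eef_pos": TCP position; "tool_rot": TCP orientation; "contact_force": force on the tool from outside, world axes, zero at the start; "torque": the same for the moment, N m; "gripper_width": opening from 0.0 (shut) to 1.0 (fully open); "grasp_force": force on a finger pad.
Only numpy, scipy, OpenCV 4.12 (cv2) and the standard library are available. Lean on these libraries where they do the work, as an engineer would, in place of code of your own. Each camera call takes 0.05 s, during which the arm holds its last target. There are 200 camera calls.

### The job

On the phone-repair fixture, pull the red spring plunger knob up clear of its hole, slide the board carriage one hole over to the green flag's side, and let the plunger snap fully home in the hole there. Feel for the hole gently: never shove the carriage hard against an engaged pin and never yank the knob hard against its upper stop (over about 25 N). Keep the gripper off the bare circuit board and leave the other things on the bench alone.

Things in the scene. Friction and masses are not known exactly. Their poses are not given: they have to be found in the camera images.
- fixture: Fixed repair fixture: aluminium base plate 240 x 340 x 12 mm on the bench, with guide rails along its own y axis. Origin on the bench top straight below the start hole; z up; the plate spans x -75 to +165 mm, y -170 to +170 mm. A flat steel index bar, top 32 mm above the bench, runs along y through the origin under the carriage.
- carriage (a joint): Place of the carriage along the fixture's +y, m: starts near 0 (within 0.5 mm), locked in the start hole; slides from -0.056 to 0.056, taking 2 to 5 N. Grey plate 140 mm (x, -40 to +100 from the knob's axis) by 150 mm (y, centred on the knob), its top 46 mm above the bench. At its two y ends, 62 mm in +x from the knob, stand black board clamps, tops 62 mm above the bench.
- plunger (a joint): Height of the spring plunger in the carriage, m: 0 = fully home in a hole, 0.007 to 0.008 = its nose on the flat of the bar between holes, 0.011 = pulled up to its soft upper stop. The 6 mm round-nosed pin reaches 8 mm into a hole, so pull it above 0.009 to leave it. A spring pushes it down: it takes 4 N to start it and 7 N at the stop; it stays up only while held.
- knob_mid (a point): Middle of the red plunger knob: upright cylinder 24 mm across, 26 mm tall, this point 13 mm below its top and 81 mm above the bench when home. Moves with carriage and plunger; does not turn. 2 mm below it a steel barrel 20 mm across rises 20 mm from the carriage plate (28 mm wide in its lowest 5 mm). The knob is on the fixture's x = 0 line.
- start_hole (a point): Mouth of the start hole, 32 mm above the bench at the fixture's x = y = 0. The index bar has just two more holes, one on each side along y, hidden under the carriage. Their plates were clamped by hand: each lies anywhere from 26 to 42 mm from the start hole and has to be found by feel. Holes are 8 mm wide along y; with rounded rims; the bar between is flat.
- green_flag: Upright green plate 34 x 34 x 6 mm on a black foot, fixed at one end of the rail, 155 mm from the start hole along the fixture's y (+y or -y). Origin under its foot, 12 mm above the bench; top 56 mm above the bench. It marks which side to go to, not exactly where the hole is.
- orange_flag: The same in orange, at the opposite end of the rail: the wrong side.
- board_mid (a point): Phone board clamped on the carriage: black tray 68 x 118 mm with green circuit board and chips, top 10 mm above the carriage plate. This point is under its middle, 62 mm in the fixture's +x from the knob's axis. Not to be touched.
- screw_dish: Aluminium screw dish, 48 mm wide, 16 mm tall, loose on the fixture's plate behind the carriage; origin under its middle.
- tweezers: Steel tweezers 120 mm long, loose on the fixture's plate behind the carriage; origin under their middle.
- phone_cover: Dark phone cover 74 x 150 x 10 mm lying on the bench; origin under its middle.
- penlight: Black penlight 120 mm long, 16 mm thick, lying on the bench; origin under its middle.
- driver: Screwdriver 150 mm long with teal handle, lying on the bench; origin under its middle.
- solvent: White solvent bottle, 52 mm wide, 130 mm tall; origin under its middle.
- swab_pot: Dark steel pot, 66 mm wide, 60 mm tall; origin under its middle.

How it is judged:
On the way, in this order (a step that is already met when the one before it is completed fails the run):
1. the plunger is pulled up out of its hole (value of joint plunger above 0.006 m), for 0.1 s.
2. the plunger has snapped home in the hole on the green flag's side (value of joint plunger below 0.002 m and horizontal distance between knob_mid and green_flag below 0.135 m), for 0.2 s.
At the end, for the whole second after the job is handed in: The plunger is home (joint below 2 mm) in the hole on the green flag's side (knob axis within 135 mm of the green flag, which only that hole allows) and the carriage is at rest (all of step 2 and velocity of joint carriage between -0.005 and 0.005 m/s); the robot touches nothing.
It fails at once if the pin pressed against the index bar with more than 25 N (carriage shoved against an engaged pin) (contact force between any of fixture, plate_a, plate_b and plunger above 25 N).
It fails at once if the knob yanked against its upper stop with more than 25 N (contact force between plunger_c3 and carriage_c1 above 25 N).
It fails at once if the robot pressed on the circuit board (contact force between any of the arm, the fingers and carriage_c2 above 3 N).
It fails at once if another thing on the bench was moved by more than 25 mm (distance of any of screw_dish, tweezers, phone_cover, penlight, driver, solvent, swab_pot from where it was at the start of the episode above 0.025 m).
It also fails if it takes over 43 s, if anything falls off the work surface, if the arm or the gripper's body presses on something with over 40 N, if the wrist force passes 120 N, or if a joint passes its speed limit or range.

## Working session

There is one attempt and no reset: what is moved stays moved. The work goes in short steps, Python scripts to look and compute and a shell command to move; the robot and the scene stay as the last step left them, time stands still between calls to the robot, and variables do not carry over. Pictures are saved under pics/ and viewed, at most 10 in all, crops included, and the job is handed in when it is done.

```bash
mkdir -p pics; cat > h.py <<'E'
import numpy as np, cv2
from station import bot
def ray(c,u,v):
    K=c["mtx"];T=np.array(c["world_from_camera"])
    d=np.linalg.inv(K)@[u,v,1]; d=T[:3,:3]@[d[0],-d[1],-d[2]]
    return T[:3,3],d
def onz(c,u,v,z):
    o,d=ray(c,u,v); return o+d*(z-o[2])/d[2]
def two(c1,p1,c2,p2):
    o1,d1=ray(c1,*p1);o2,d2=ray(c2,*p2)
    s=np.linalg.lstsq(np.c_[d1,-d2],o2-o1,rcond=None)[0]
    a=o1+s[0]*d1;b=o2+s[1]*d2
    return (a+b)/2,np.linalg.norm(a-b)
E
python3 - <<'E'
from h import *
s=bot.get_obs();print({k:np.round(v,4).tolist() for k,v in s.items()})
for n in("top","side"):
    c=bot.read_camera(n);im=cv2.cvtColor(c["color"],cv2.COLOR_RGB2BGR);cv2.imwrite(f"pics/{n}0.png",im)
    h=cv2.cvtColor(im,cv2.COLOR_BGR2HSV)
    print(n,np.round(c["world_from_camera"],3).tolist(),[k for k in c])
    for nm,lo,hi in(("red",0,6),("red2",172,180),("orange",8,20),("green",40,80)):
        m=cv2.inRange(h,(lo,130,60),(hi,255,255))
        _,_,st,ce=cv2.connectedComponentsWithStats(m)
        for a,b in zip(st[1:],ce[1:]):
            if a[4]>40:print(nm,a,b.round(1))
E
```

```text
{'t': 0.0, 'q': [-1.3631, 0.4778, 0.0223, 1.5565, -0.0115, 1.1093, -0.0831], 'joint_vel': [0.0002, -0.0004, -0.001, 0.0011, -0.0023, 0.0005, 0.0008], 'joint_torque': [-0.0003, -59.6449, 1.608, -28.1198, 0.0125, 0.0095, 0.0], 'eef_pos': [0.2095, 0.6411, 0.2443], 'tool_rot': [-0.0001, 0.1572, 0.9876, -0.0009], 'contact_force': [0.4098, -0.7562, -0.183], 'torque': [-0.0548, 0.0229, 0.0358], 'grasp_force': 0.0, 'gripper_width': 1.0009}
top [[-0.028, 0.998, -0.064, 0.442], [-0.999, -0.029, -0.017, -0.025], [-0.019, 0.063, 0.998, 1.478], [0.0, 0.0, 0.0, 1.0]] ['color', 'mtx', 'world_from_camera']
side [[0.912, 0.293, -0.288, 0.119], [-0.411, 0.664, -0.624, -0.912], [0.009, 0.688, 0.726, 1.118], [0.0, 0.0, 0.0, 1.0]] ['color', 'mtx', 'world_from_camera']
```

View pics/top0.png

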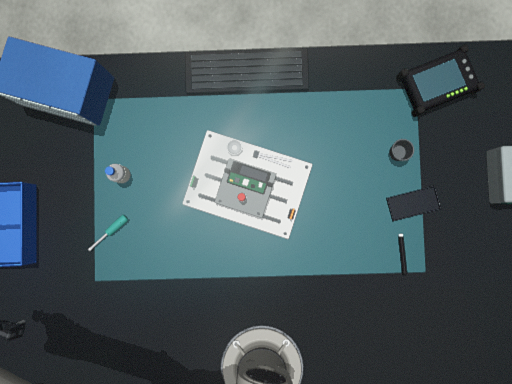

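View pics/side0.png

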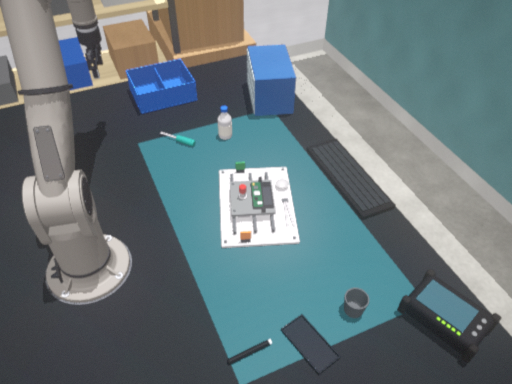

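Both views show the fixture: knob at top (242,198) / side (242,188), green flag at top (194,182) / side (240,166), orange flag at top (291,213) / side (246,236). Green is on the robot's left (+y).

```bash
python3 - <<'E'
from h import *
C={n:bot.read_camera(n) for n in("top","side")}
P={}
A={"top":{"knob":(242,198),"green":(194,182),"orange":(291,213)},"side":{"knob":(242,188),"green":(240,166),"orange":(246,236)}}
R={"knob":[(0,8),(170,180)],"green":[(50,85)],"orange":[(9,22)]}
for n in C:
    h=cv2.cvtColor(C[n]["color"],cv2.COLOR_RGB2HSV)
    for k,(u,v) in A[n].items():
        m=sum(cv2.inRange(h,(a,90 if k!="knob" else 120,30),(b,255,255)) for a,b in R[k])
        w=np.zeros_like(m);w[v-11:v+12,u-11:u+12]=1;m=m*w
        nn,_,st,ce=cv2.connectedComponentsWithStats(m)
        i=1+np.argmax(st[1:,4]) if nn>1 else 0
        P[n,k]=ce[i];print(n,k,st[i],ce[i].round(1))
for k in R: 
    print(k,*two(C["top"],P["top",k],C["side"],P["side",k]),onz(C["top"],*P["top",k],.09 if k=="knob" else .04),onz(C["side"],*P["side",k],.085 if k=="knob" else .04))
# plate corners in top view: bright mask
g=C["top"]["color"].min(2);w=np.zeros_like(g);w[120:250,170:325]=1
m=((g>150)*w).astype(np.uint8);m=cv2.morphologyEx(m,cv2.MORPH_CLOSE,np.ones((5,5)))
cs,_=cv2.findContours(m,0,2);c=max(cs,key=cv2.contourArea)
b=cv2.boxPoints(cv2.minAreaRect(c));W=np.array([onz(C["top"],*p,.012) for p in b]);print(W.round(4),np.linalg.norm(np.diff(W,axis=0),axis=1))
E
```

```text
top knob [238 194   7   7  37] [241.2 196.6]
top green [     0      0    512    384 196608] [255.5 191.5]
top orange [289 209   6  10  28] [291.5 213.5]
side knob [239 185   7   7  34] [242.  187.6]
side green [235 161  10   9  71] [239.8 164.8]
side orange [241 231  10   9  69] [245.1 235. ]
knob [0.50654634 0.04346318 0.08311166] 4.001555324764058e-05 [0.50620763 0.04313195 0.09      ] [0.50585868 0.04171216 0.085     ]
green [0.49968188 0.00357501 0.21801759] 0.02720058312472677 [0.52253953 0.00249802 0.04      ] [0.55925334 0.1894102  0.04      ]
orange [ 0.45414863 -0.10257011  0.03537235] 7.26586321969074e-05 [ 0.45414266 -0.10233425  0.04      ] [ 0.45268337 -0.10602033  0.04      ]
[[ 0.4917  0.2297  0.012 ]
 [ 0.7208  0.1502  0.012 ]
 [ 0.6043 -0.1723  0.012 ]
 [ 0.3783 -0.0906  0.012 ]] [0.24249586 0.34285702 0.24038841]
```

Knob at (0.506, 0.0435), fixture y-axis at about 70.3°; the two views, plate size and flag distance agree. Green flag is on fixture +y, which is tool +y after a small turn.

```bash
python3 -m inch '[[-0.015,-0.015,0,1.6],[-0.03,-0.03,0,0],[-0.034,-0.034,0,0],[-0.034,-0.034,0,0],[-0.034,-0.034,0,0],[-0.034,-0.034,0,0],[-0.034,-0.034,0,0],[-0.034,-0.034,0,0],[-0.034,-0.034,0,0],[-0.034,-0.034,0,0],[-0.034,-0.034,0,0],[-0.034,-0.034,0,0]]' 0.055 25
cat >> h.py <<'E'
def st(tx=.506,ty=.0435):
    s=bot.get_obs();w,x,y,z=s["tool_rot"]
    X=np.array([1-2*(y*y+z*z),2*(x*y+w*z),2*(x*z-w*y)]);Y=np.array([2*(x*y-w*z),1-2*(x*x+z*z),2*(y*z+w*x)])
    p=np.array(s["eef_pos"]);d=np.array([tx,ty,0])-p;f=np.array(s["contact_force"])
    print("t",round(s["t"],2),"p",p.round(4),"to go x,y",(X@(d*[1,1,0])).round(4),(Y@(d*[1,1,0])).round(4),"yaw Y",np.degrees(np.arctan2(Y[1],Y[0])).round(2),"tilt",X[2].round(4),Y[2].round(4),"Ftool x,y,up",(X@f).round(1),(Y@f).round(1),f[2].round(1),"w",s["gripper_width"],"g",s["grasp_force"])
E
python3 -c "from h import *;st()"
```

```text
t: 1.4
eef_pos: [0.4433, 0.1478, 0.2455]
tool_rot: [0.0, 0.171, 0.985, 0.0]
contact_force: [0.1, 0.6, 0.6]
gripper_width: 0.645
grasp_force: 0.0
t 1.4 p [0.4433 0.1478 0.2455] to go x,y -0.0941 -0.0771 yaw Y 70.31 tilt -0.0003 0.0007 Ftool x,y,up 0.1 0.6 0.6 w 0.6445837203338379 g 0.0
```

```bash
python3 -m inch '[[-0.03,-0.026,0.01,0],[-0.03,-0.026,0.02,0],[-0.02,-0.016,0.02,0],[-0.01,-0.007,0.02,0],[-0.004,-0.002,0.01,0],[0,0,0.01,0],[0,0,0,0],[0,0,0,0]]'
python3 - <<'E'
from h import *
st()
c=bot.read_camera("side");im=cv2.cvtColor(c["color"],cv2.COLOR_RGB2BGR)[130:260,180:320];cv2.imwrite("pics/s1.png",cv2.resize(im,None,fx=5,fy=4.5,interpolation=cv2.INTER_CUBIC))
E
```

```text
t: 2.2
eef_pos: [0.5053, 0.0466, 0.1557]
tool_rot: [0.0, 0.17, 0.985, 0.0]
contact_force: [0.3, 0.7, 0.6]
gripper_width: 0.64
grasp_force: 0.0
t 2.2 p [0.5053 0.0466 0.1557] to go x,y -0.0017 -0.0027 yaw Y 70.4 tilt 0.0 0.0006 Ftool x,y,up -0.0 0.7 0.6 w 0.6396029639270039 g 0.0
```

View pics/s1.png

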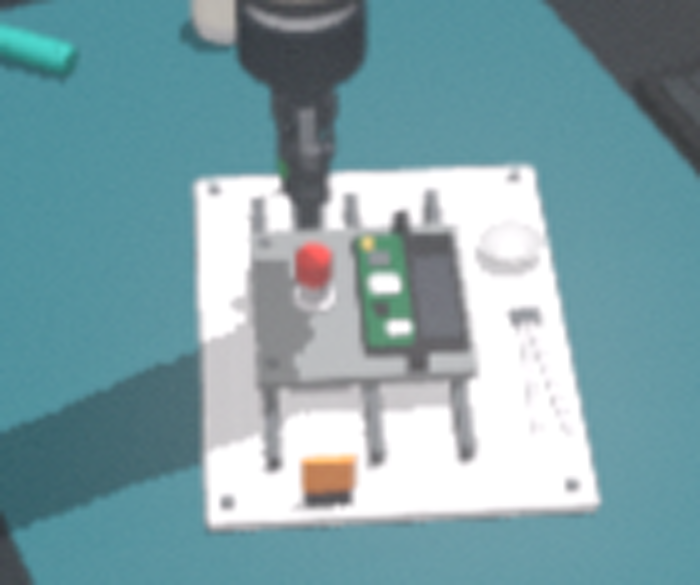

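The fingers stand over the knob (crop (314,265)) and are aligned with the rail, clear of the board. Go down, then close softly at minimum grip.

```bash
python3 -m inch '[[-0.001,-0.0015,0.015,0],[-0.0005,-0.001,0.02,0],[0,0,0.02,0],[0,0,0.015,0],[0,0,0.0065,0],[0,0,0,0],[0,0,0,0]]' 0.055 20; python3 -c "from h import *;st()"
```

```text
t: 2.95
eef_pos: [0.5066, 0.0429, 0.0796]
tool_rot: [0.001, 0.171, 0.985, 0.0]
contact_force: [-0.1, -0.0, 0.5]
gripper_width: 0.643
grasp_force: 0.0
t 2.95 p [0.5066 0.0429 0.0796] to go x,y 0.0008 0.0003 yaw Y 70.32 tilt -0.001 0.0008 Ftool x,y,up 0.1 -0.0 0.5 w 0.6427014274075811 g 0.0
```

```bash
python3 -m inch '[[0,0,0,0],[0,0,0,0]]' 0.032 20; python3 -c "from h import *;st()"; python3 -m inch '[[0,0,0,0],[0,0,0,0],[0,0,0,0]]' 0.018 20; python3 -c "from h import *;st()"
```

```text
t: 3.15
eef_pos: [0.5065, 0.0428, 0.0795]
tool_rot: [0.001, 0.171, 0.985, 0.0]
contact_force: [0.4, 0.0, -0.5]
gripper_width: 0.374
grasp_force: 0.0
t 3.15 p [0.5065 0.0428 0.0795] to go x,y 0.0007 0.0005 yaw Y 70.31 tilt -0.0011 0.0009 Ftool x,y,up -0.3 0.2 -0.5 w 0.37405682925335604 g 0.0
t: 3.45
eef_pos: [0.5065, 0.0429, 0.0794]
tool_rot: [0.0, 0.171, 0.985, 0.0]
contact_force: [-1.7, -0.0, 5.8]
gripper_width: 0.274
grasp_force: 21.8
t 3.45 p [0.5065 0.0429 0.0794] to go x,y 0.0007 0.0004 yaw Y 70.3 tilt -0.0007 0.0009 Ftool x,y,up 1.6 -0.6 5.8 w 0.27386476684503686 g 21.839430928230286
```

```bash
python3 -m inch '[[0,0,-0.001,0],[0,0,-0.002,0],[0,0,-0.002,0],[0,0,-0.002,0],[0,0,0,0]]' 0.018 35; python3 -c "from h import *;st()";  python3 -m inch '[[0,0,-0.001,0],[0,0,-0.001,0],[0,0,-0.001,0],[0,0,0,0],[0,0,0,0]]'; python3 -c "from h import *;st()"
```

```text
t: 3.95
eef_pos: [0.5063, 0.0428, 0.086]
tool_rot: [0.0, 0.171, 0.985, 0.0]
contact_force: [3.0, 1.1, -5.9]
gripper_width: 0.269
grasp_force: 34.6
t 3.95 p [0.5063 0.0428 0.086 ] to go x,y 0.0006 0.0006 yaw Y 70.32 tilt -0.0006 0.0003 Ftool x,y,up -2.5 2.1 -5.9 w 0.26867677204390805 g 34.58860158920288
t: 4.45
eef_pos: [0.5062, 0.0426, 0.0889]
tool_rot: [0.0, 0.171, 0.985, 0.0]
contact_force: [4.5, 0.7, -6.6]
gripper_width: 0.266
grasp_force: 34.6
t 4.45 p [0.5062 0.0426 0.0889] to go x,y 0.0005 0.0008 yaw Y 70.3 tilt -0.0004 0.0001 Ftool x,y,up -3.9 2.2 -6.6 w 0.26598209953378277 g 34.586037397384644
```

```bash
python3 -m inch '[[0,0.001,-0.0003,0],[0,0.001,0,0],[0,0.001,0,0],[0,0.001,0,0]]'; python3 -c "from h import *;st()"
```

```text
t: 4.85
eef_pos: [0.5071, 0.045, 0.0889]
tool_rot: [-0.0, 0.172, 0.985, -0.001]
contact_force: [3.3, -3.3, -6.3]
gripper_width: 0.266
grasp_force: 34.7
t 4.85 p [0.5071 0.045  0.0889] to go x,y 0.0005 -0.0018 yaw Y 70.24 tilt 0.0001 -0.0016 Ftool x,y,up -4.2 -2.0 -6.3 w 0.26628542029192714 g 34.69611346721649
```

```bash
python3 -m inch '[[0,0.002,0,0],[0,0.003,0,0],[0,0.003,0,0],[0,0.003,0,0],[0,0.003,0,0],[0,0.002,0,0],[0,0.001,0,0],[0,0,0,0]]'; python3 -c "from h import *;st()"; python3 -m inch '[[0,0,0.001,0],[0,0,0.001,0],[0,0,0,0]]'; python3 -c "from h import *;st()"
```

```text
t: 5.65
eef_pos: [0.5129, 0.0613, 0.0889]
tool_rot: [-0.0, 0.172, 0.985, -0.001]
contact_force: [3.1, -2.2, -6.6]
gripper_width: 0.268
grasp_force: 34.7
t 5.65 p [0.5129 0.0613 0.0889] to go x,y 0.0005 -0.0191 yaw Y 70.25 tilt 0.0 -0.0014 Ftool x,y,up -3.7 -1.0 -6.6 w 0.2677660658303148 g 34.67414438724518
t: 5.95
eef_pos: [0.5131, 0.0617, 0.0873]
tool_rot: [0.0, 0.171, 0.985, -0.0]
contact_force: [3.8, -3.5, -0.5]
gripper_width: 0.271
grasp_force: 35.2
t 5.95 p [0.5131 0.0617 0.0873] to go x,y 0.0005 -0.0196 yaw Y 70.26 tilt -0.0001 -0.0004 Ftool x,y,up -4.7 -2.0 -0.5 w 0.2714217164470797 g 35.18634617328644
```

```bash
python3 -m inch '[[0,0.001,0.0003,0],[0,0.001,0,0]]'>/dev/null; python3 -c "from h import *;st()"; python3 -m inch '[[0,0.001,0,0],[0,0,0,0]]'>/dev/null; python3 -c "from h import *;st()"; python3 -m inch '[[0,0.001,0,0],[0,0,0,0]]'>/dev/null; python3 -c "from h import *;st()"; python3 -m inch '[[0,0.001,0,0],[0,0,0,0]]'>/dev/null; python3 -c "from h import *;st()"
```

```text
t 6.15 p [0.5139 0.064  0.087 ] to go x,y 0.0005 -0.022 yaw Y 70.28 tilt -0.0003 -0.0 Ftool x,y,up -3.0 -2.9 0.6 w 0.26494786439293555 g 35.31244933605194
t 6.35 p [0.5145 0.0655 0.087 ] to go x,y 0.0005 -0.0236 yaw Y 70.31 tilt -0.0005 0.0005 Ftool x,y,up -4.7 -2.1 0.7 w 0.2682280072694746 g 35.320674777030945
t 6.55 p [0.5148 0.0664 0.087 ] to go x,y 0.0006 -0.0246 yaw Y 70.31 tilt -0.0005 0.0005 Ftool x,y,up -3.6 -1.1 1.0 w 0.26853392857837266 g 35.344319343566895
t 6.75 p [0.5151 0.0673 0.087 ] to go x,y 0.0005 -0.0255 yaw Y 70.31 tilt -0.0005 0.0005 Ftool x,y,up -3.8 -2.2 0.9 w 0.26331773219173604 g 35.353842973709106
```

Travel is 26.3 mm and the pin is still on the flat (up force about +1 N). Continuing.

```bash
for i in 1; do :; done; S='from h import *;st()'; python3 -m inch '[[0,0.001,0,0],[0,0,0,0]]'>/dev/null; python3 -c "$S"; python3 -m inch '[[0,0.001,0,0],[0,0,0,0]]'>/dev/null; python3 -c "$S"; python3 -m inch '[[0,0.001,0,0],[0,0,0,0]]'>/dev/null; python3 -c "$S"; python3 -m inch '[[0,0.001,0,0],[0,0,0,0]]'>/dev/null; python3 -c "$S"
```

```text
t 6.95 p [0.5154 0.0682 0.0869] to go x,y 0.0005 -0.0265 yaw Y 70.31 tilt -0.0005 0.0004 Ftool x,y,up -4.7 -1.1 1.2 w 0.2711925197294142 g 35.37522375583649
t 7.15 p [0.5157 0.0691 0.0869] to go x,y 0.0005 -0.0274 yaw Y 70.31 tilt -0.0004 0.0003 Ftool x,y,up -3.9 -2.7 0.4 w 0.26890308827403653 g 35.39951026439667
t 7.35 p [0.5161 0.07   0.0869] to go x,y 0.0005 -0.0283 yaw Y 70.3 tilt -0.0004 0.0003 Ftool x,y,up -5.1 -2.7 1.5 w 0.26576544008189895 g 35.413286089897156
t 7.55 p [0.5164 0.0709 0.0869] to go x,y 0.0005 -0.0293 yaw Y 70.3 tilt -0.0004 0.0002 Ftool x,y,up -4.8 -2.2 1.0 w 0.2691383686004109 g 35.42228937149048
```

```bash
S='from h import *;st()'; python3 -m inch '[[0,0.001,0,0],[0,0,0,0]]'>/dev/null; python3 -c "$S"; python3 -m inch '[[0,0.001,0,0],[0,0,0,0]]'>/dev/null; python3 -c "$S"; python3 -m inch '[[0,0.001,0,0],[0,0,0,0]]'>/dev/null; python3 -c "$S"; python3 -m inch '[[0,0.001,0,0],[0,0,0,0]]'>/dev/null; python3 -c "$S"
```

```text
t 7.75 p [0.5167 0.0719 0.0869] to go x,y 0.0005 -0.0303 yaw Y 70.3 tilt -0.0004 0.0003 Ftool x,y,up -5.1 -2.8 1.4 w 0.26938183275665045 g 35.413894057273865
t 7.95 p [0.5171 0.0728 0.0869] to go x,y 0.0006 -0.0313 yaw Y 70.3 tilt -0.0005 0.0003 Ftool x,y,up -5.4 -2.4 1.1 w 0.26939788300475764 g 35.42186915874481
t 8.15 p [0.5174 0.0737 0.0869] to go x,y 0.0005 -0.0323 yaw Y 70.3 tilt -0.0005 0.0003 Ftool x,y,up -6.0 -1.7 2.1 w 0.2631258408929584 g 35.41177690029144
t 8.35 p [0.5177 0.0747 0.0869] to go x,y 0.0005 -0.0333 yaw Y 70.3 tilt -0.0004 0.0002 Ftool x,y,up -5.2 -1.4 2.0 w 0.2705977863317274 g 35.41507959365845
```

```bash
S='from h import *;st()'; python3 -m inch '[[0,0.001,0,0],[0,0,0,0]]'>/dev/null; python3 -c "$S"; python3 -m inch '[[0,0.001,0,0],[0,0,0,0]]'>/dev/null; python3 -c "$S"; python3 -m inch '[[0,0.001,0,0],[0,0,0,0]]'>/dev/null; python3 -c "$S"; python3 -m inch '[[0,0.001,0,0],[0,0,0,0]]'>/dev/null; python3 -c "$S"
```

```text
t 8.55 p [0.5181 0.0756 0.087 ] to go x,y 0.0005 -0.0343 yaw Y 70.3 tilt -0.0004 0.0003 Ftool x,y,up -3.7 -1.6 3.1 w 0.2676883164121419 g 35.46171247959137
t 8.75 p [0.5185 0.0766 0.0869] to go x,y 0.0006 -0.0354 yaw Y 70.3 tilt -0.0005 0.0004 Ftool x,y,up -3.9 -1.9 2.1 w 0.26644586206514526 g 35.462488532066345
t 8.95 p [0.5189 0.078  0.0868] to go x,y 0.0005 -0.0368 yaw Y 70.32 tilt -0.0007 0.0008 Ftool x,y,up -4.7 0.4 -1.6 w 0.26637370804658217 g 35.164586305618286
t 9.15 p [0.5192 0.0789 0.0866] to go x,y 0.0005 -0.0377 yaw Y 70.32 tilt -0.0006 0.0005 Ftool x,y,up -5.8 -0.5 -3.0 w 0.26366007825425314 g 35.07738947868347
```

The force dropped and the pin is being drawn in, so the hole starts about here. Ease on and lower.

```bash
S='from h import *;st()'; python3 -m inch '[[0,0.001,0.0005,0],[0,0,0,0]]'>/dev/null; python3 -c "$S"; python3 -m inch '[[0,0.0005,0.001,0],[0,0,0,0]]'>/dev/null; python3 -c "$S"; python3 -m inch '[[0,0,0.001,0],[0,0,0,0]]'>/dev/null; python3 -c "$S"
```

```text
t 9.35 p [0.5195 0.0798 0.086 ] to go x,y 0.0005 -0.0387 yaw Y 70.33 tilt -0.0007 0.0005 Ftool x,y,up -6.4 0.0 -3.6 w 0.2679211972876565 g 35.01508712768555
t 9.55 p [0.5198 0.0805 0.085 ] to go x,y 0.0005 -0.0395 yaw Y 70.34 tilt -0.0008 0.0007 Ftool x,y,up -5.8 0.9 -4.5 w 0.26785206819616575 g 34.902822375297546
t 9.75 p [0.5199 0.0808 0.084 ] to go x,y 0.0005 -0.0398 yaw Y 70.35 tilt -0.0009 0.0012 Ftool x,y,up -7.1 1.2 -4.0 w 0.2682642931853038 g 34.8970752954483
```

```bash
S='from h import *;st()'; python3 -m inch '[[0,0.0005,0.001,0],[0,0,0,0]]'>/dev/null; python3 -c "$S"; python3 -m inch '[[0,0,0.001,0],[0,0,0,0]]'>/dev/null; python3 -c "$S"; python3 -m inch '[[0,0,0.001,0],[0,0,0,0]]'>/dev/null; python3 -c "$S"; python3 -m inch '[[0,0,0.001,0],[0,0,0,0]]'>/dev/null; python3 -c "$S"
```

```text
t 9.95 p [0.52   0.0812 0.083 ] to go x,y 0.0005 -0.0402 yaw Y 70.35 tilt -0.0008 0.0009 Ftool x,y,up -6.8 0.9 -5.9 w 0.26994893072825804 g 34.945605397224426
t 10.15 p [0.52   0.0812 0.0819] to go x,y 0.0005 -0.0402 yaw Y 70.34 tilt -0.0009 0.001 Ftool x,y,up -7.1 1.3 -5.1 w 0.2645550379317427 g 34.92639899253845
t 10.35 p [0.52   0.0812 0.081 ] to go x,y 0.0005 -0.0402 yaw Y 70.34 tilt -0.0008 0.001 Ftool x,y,up -6.6 0.8 -4.6 w 0.2639460996031514 g 34.94119048118591
t 10.55 p [0.52   0.0812 0.08  ] to go x,y 0.0005 -0.0403 yaw Y 70.35 tilt -0.0008 0.0011 Ftool x,y,up -6.4 0.7 -4.3 w 0.2705785304975066 g 34.93489980697632
```

Plunger is within about 1 mm of home in the hole at 41 mm. Release and back off upward.

```bash
S='from h import *;st()'; python3 -m inch '[[0,0,0.0005,0],[0,0,0,0]]' >/dev/null; python3 -c "$S"; python3 -m inch '[[0,0,0,0],[0,0,0,0],[0,0,0,0],[0,0,0,0]]' 0.05; python3 -m inch '[[0,0,-0.01,0],[0,0,-0.02,0],[0,0,-0.03,0],[0,0,-0.03,0],[0,-0.03,-0.03,0],[0,-0.04,0,0],[0,-0.04,0,0],[0,-0.03,0,0],[0,-0.02,0,0],[0,0,0,0],[0,0,0,0]]'
python3 - <<'E'
from h import *
st();C={}
for n,(u,v) in {"top":(236,193),"side":(242,184)}.items():
    c=bot.read_camera(n);im=cv2.cvtColor(c["color"],cv2.COLOR_RGB2BGR)
    h=cv2.cvtColor(c["color"],cv2.COLOR_RGB2HSV);m=cv2.inRange(h,(0,120,30),(8,255,255))|cv2.inRange(h,(170,120,30),(180,255,255))
    w=np.zeros_like(m);w[v-30:v+30,u-30:u+30]=1
    nn,_,s,ce=cv2.connectedComponentsWithStats(m*w);i=1+np.argmax(s[1:,4]) if nn>1 else 0
    print(n,s[i],ce[i]);C[n]=(c,ce[i])
    cv2.imwrite(f"pics/{n}9.png",cv2.resize(im[130:260,180:320],None,fx=5,fy=4.5,interpolation=cv2.INTER_CUBIC))
print(two(*C["top"],*C["side"]))
E
```

```text
t 10.75 p [0.5201 0.0813 0.0797] to go x,y 0.0005 -0.0403 yaw Y 70.35 tilt -0.0008 0.0012 Ftool x,y,up -6.4 0.8 -3.3 w 0.26438158779727605 g 35.090476870536804
t: 11.15
eef_pos: [0.5188, 0.0805, 0.0796]
tool_rot: [-0.001, 0.171, 0.985, -0.0]
contact_force: [0.4, -0.2, 0.7]
gripper_width: 0.585
grasp_force: 0.0
t: 12.25
eef_pos: [0.4657, -0.0701, 0.2003]
tool_rot: [0.0, 0.171, 0.985, 0.0]
contact_force: [0.7, 0.0, -0.4]
gripper_width: 0.587
grasp_force: 0.0
t 12.25 p [ 0.4657 -0.0701  0.2003] to go x,y 0.0005 0.1205 yaw Y 70.26 tilt -0.0005 0.0008 Ftool x,y,up -0.6 0.3 -0.4 w 0.5865181285444647 g 0.0
top [225 189   7   7  40] [227.825 192.3  ]
side [     0      0    512    384 196608] [255.5 191.5]
(array([0.54466899, 0.07793569, 0.01660463]), np.float64(0.04517362809602519))
```

View pics/side9.png

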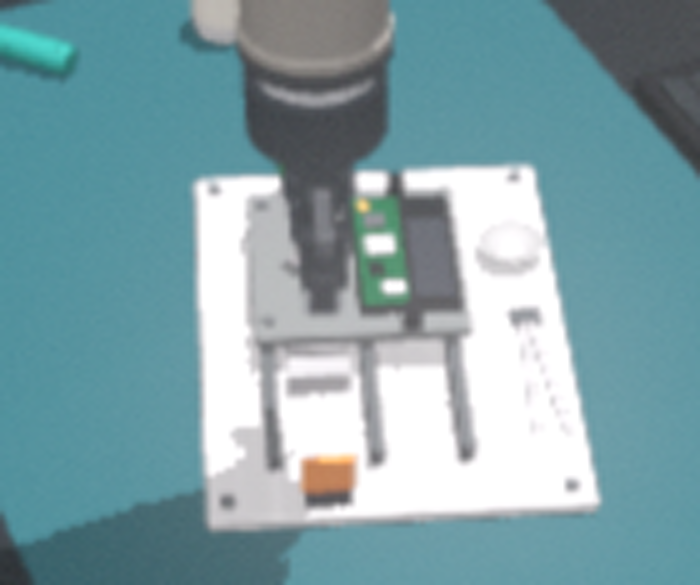

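The gripper hides the knob in the side view (crop (320,240)); the carriage has moved toward green. I'll move the arm to the far side, high up, to check the knob's height.

```bash
python3 -m inch '[[0,0.02,-0.03,0],[0,0.03,-0.03,0],[0,0.04,0,0],[0,0.045,0,0],[0,0.045,0,0],[0,0.045,0,0],[0,0.045,0,0],[0,0.03,0,0],[0,0.02,0,0],[0,0,0,0]]'
python3 - <<'E'
from h import *
C={}
for n,(u,v) in {"top":(228,192),"side":(242,175)}.items():
    c=bot.read_camera(n);im=cv2.cvtColor(c["color"],cv2.COLOR_RGB2BGR)
    h=cv2.cvtColor(c["color"],cv2.COLOR_RGB2HSV);m=cv2.inRange(h,(0,120,30),(8,255,255))|cv2.inRange(h,(170,120,30),(180,255,255))
    w=np.zeros_like(m);w[v-20:v+20,u-20:u+20]=1
    nn,_,s,ce=cv2.connectedComponentsWithStats(m*w);i=1+np.argmax(s[1:,4]) if nn>1 else 0
    print(n,s[i],ce[i]);C[n]=(c,ce[i])
    if n=="side":cv2.imwrite(f"pics/{n}10.png",cv2.resize(im[130:260,180:320],None,fx=5,fy=4.5,interpolation=cv2.INTER_CUBIC))
p=two(*C["top"],*C["side"]);print(p,np.linalg.norm(p[0][:2]-[.5065,.0435]))
E
```

```text
t: 13.35
eef_pos: [0.5729, 0.2365, 0.259]
tool_rot: [-0.0, 0.168, 0.986, 0.0]
contact_force: [0.3, -0.4, -1.2]
gripper_width: 0.584
grasp_force: 0.0
top [225 189   7   7  39] [227.8974359  192.35897436]
side [239 176   6   8  38] [241.39473684 179.18421053]
(array([0.52029323, 0.08158105, 0.08096578]), np.float64(0.00043754537107571704)) 0.04050208714978171
```

View pics/side10.png

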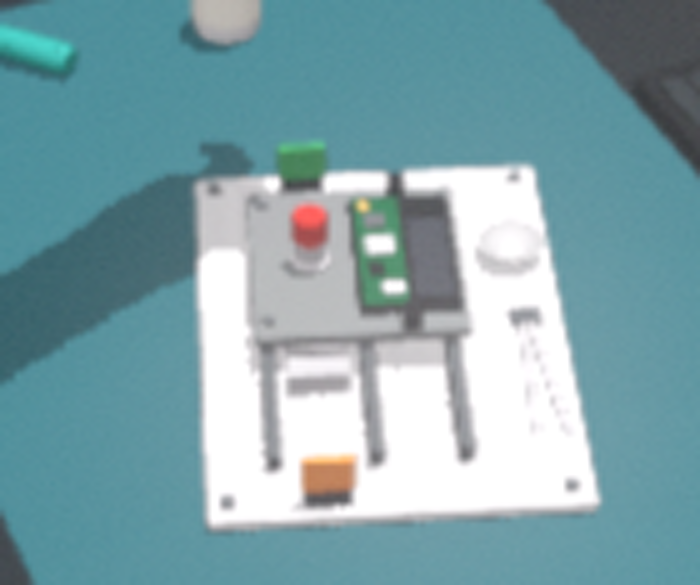

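The side view shows the red knob at crop (310,225), down on its barrel beside the green flag. Triangulated height is 0.081 (0.083 when first measured at home), and travel is 40.5 mm. The plunger is home and the arm is clear.

```bash
python3 -c "from station import bot;print(bot.hand_in())"
```

```text
the job is handed in; nothing more can be done
None
```

I pulled the plunger, slid the carriage about 40.5 mm to the green flag's side and let the plunger go home in the hole there, then handed the job in with the arm clear. The last pictures show the knob at home height; the hand-in returned no verdict.

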